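# Unlatch and open the collection strongbox

## Robot

A 6-joint arm with a two-finger parallel gripper is mounted at the origin on the work surface. World frame = base frame: x ahead of the robot, y to its left, z up, the work surface at z = 0. Lengths are in m, angles in degrees, forces in N, time in s.
With the tool pointing down it reaches from about 0.375 to 0.9 m from the base axis. Payload 3.1 kg.
Tool frame: the origin (TCP) lies on the centre line of the jaws, within the pads' length; the fingertips stand 11 mm ahead of it and the grasp point (between the pads) lies 8 mm behind it; z points along the fingers, y is the line along which they close (so a half turn about z gives the same grasp; the last joint's range is limited). The gripper opens to 87 mm and grips with 3 to 60 N. Pads are 19 mm wide; open, the fingers measure 117 mm over their backs; the gripper's body (75 mm by 190 mm) begins 51 mm behind the grasp point.
Start: joints at [-87.061, 30.224, 82.088, -0, 67.689, -10.227], TCP at [0.142, -0.609, 0.204] pointing down, gripper open.
Joint ranges: [-176.69, 176.69], [-43.24, 126.21], [12.49, 139.97], [-82, 262], [0, 151.66], [-163.58, 163.58]. Speed limits (degrees/s): [159.86, 159.86, 180, 180, 180, 180].

## Interface

Orientations are given as a 3x3 rotation matrix whose columns are the frame's x, y, z axes.
In Python, from rig import * gives the robot as it stands.
- The arm moves only by the shell command python3 -m inch 'ROWS'. ROWS is JSON, a list of rows, each an object of numbers: "gripper": the opening in per cent of the stroke, from 0 (shut) to 100 (fully open); "dx", "dy", "dz": the shift along the tool's x, y, z in mm; "turn": the turn about the tool's z in rad. A call has 1 to 12 rows; each row is the pose to reach, as a shift and turn from the pose commanded when the call began, along the tool's axes at that moment; what a row does not reach only later rows make up. A row lasts 1/10 s, in which the tool goes at most 50 mm and 8.59 degrees, less where a joint would pass 70% of its speed; a pose out of reach is approached as far as the arm can. A call with a gripper value outside its range is refused whole. The fingers move at their own pace and stop on an object; the grip force is fixed at half the most. Time passes only in rows, so rows that repeat a pose let the fingers close. It gives the time, the measured TCP pose, the force and the opening at its end, in the units of the state.
- read_state(): the state, without advancing time (a new reading comes with each control period).
- capture(name): name is "scene" or "top"; returns the picture (420x560x3 uint8, red, green, blue); there is no depth.
- get_calibration(name): a dict with "camera_matrix" (3x3 intrinsics, pixels), "world_to_cam" (4x4, takes a point from world to camera coordinates). Camera axes: x right, y down, z forward; pixel columns grow to the right and rows downward; lengths in m; the calibration is good to about 2 mm. A picture is of the moment at which its call begins. get_calibration takes no time and is no camera call.
- hand_in(): hands the job in, once; it reports no verdict.
Trained networks look in the newest picture that a camera, given by its name, has taken for a name from the list of things; names that differ only in an ending like _2 or _b are one class to them, and where a whole thing is asked for, a point or a joint stands for the part that bears it (a point fixed in the world has none). Each returns a list of dicts, best first, with "score" (0 to 1); they miss things now and then, are a little off and sometimes report something else, mostly with a low value. They report only what shows in the picture. A call takes as long as a camera call.
- recognise(camera, query): "extent" ([centre column, centre row, width, height] in pixels, round what is visible of it).
The state is a dict: "time_s": time; "joint_positions": joint angles; "qvel": joint speeds; "tau": joint torques, N m; "position": TCP position; "tcp_rot": TCP orientation; "force": force on the tool from outside, world axes, zero at the start; "moment": the same for the moment, N m; "opening": opening from 0.0 (shut) to 1.0 (fully open).
Only numpy, scipy, OpenCV 4.12 (cv2) and the standard library are available. Lean on these libraries where they do the work, as an engineer would, in place of code of your own. Each camera call takes 0.05 s, during which the arm holds its last target. There are 200 camera calls.

## Task

The volunteers want to empty their collection boxes: open the steel strongbox. Lift its red paddle handle gently, by feel, just until the pawl lets go and the blue lid pops up (do not force the paddle against its end stop, and do not pull on the lid while it is still latched), let the paddle down to its rest again, then swing the lid up by its steel bar until it stands open, close to upright. Leave the other things on the table where they are.

Things in the scene. Friction and masses are not known exactly. Their poses are not given: they have to be found in the camera images.
- strongbox: grey steel cash box fixed to the table, 221 (x) x 240 (y) mm, deck and closed lid top about 100 mm above the table. Origin on the table; its -x axis points to its latch side (roughly to the robot). Front wall at x = -118 mm, rear wall at x = +103 mm. The front strip of the top (x = -118 to -46 mm) is the fixed dark latch deck, the rest is the lid.
- paddle_hinge (a point): middle of the paddle's pivot axle, fixed on the strongbox at (-72, 0, 112) mm in its frame; the axle lies along the strongbox's y.
- paddle_bar (a point): middle of the round grip bar of the red U-shaped paddle, 14 mm thick, along the strongbox's y; moves with the paddle. At rest 80 mm ahead (-x) of and 16 mm above the axle, 128 mm above the table, 34 mm before the front wall. The two arms at y = +-53 mm leave 98 mm of bar free, air below. Pinch it from above, jaws across the bar; its sleeve turns freely.
- paddle (a joint): paddle angle in rad, 0 at rest, positive as the bar is lifted. A spring returns it: about 3 to 5 N at the bar. Lifting draws the hidden pawl back 35 mm per rad. The lid is released somewhere between 0.1 and 0.66 rad: the pawl's setting differs from box to box and is not measured. About 0.03 rad after the release, wherever that is, the pawl meets its sprung end stop (see latch_housing).
- latch_housing: fixed dark deck on the strongbox's front strip (same origin as the strongbox) with the axle's lugs; it carries the pawl's hidden sprung end stop. Once the stop is met the force on the paddle's bar climbs by about 4 N per mm of lift. The latch is spoilt when the stop takes more than 35 N from the pawl: about 15 N at the bar on top of the spring, 4 mm of lift into the stop.
- pawl: hidden carriage of the pawl, inside the strongbox below the deck; it slides with the paddle (35 mm per rad) and carries the nose whose setting is not known.
- striker: hidden steel catch fixed under the lid's front edge, held down by the pawl's nose; it turns with the lid (its origin is the strongbox's while the lid is shut).
- lid_hinge (a point): middle of the lid's hinge axis, fixed on the strongbox at (95, 0, 97) mm in its frame; the axis lies along the strongbox's y.
- lid_bar (a point): middle of the round steel grip bar on the lid's front edge, 14 mm thick, 98 mm free between its two struts, along the strongbox's y; moves with the lid. Shut, it is 148 mm ahead (-x) of and 36 mm above the hinge axis, 133 mm above the table, 32 mm above the lid. Pinch it from above, jaws across the bar; its sleeve turns freely.
- lid (a joint): lid angle in rad, 0 shut, positive as its front edge rises, at most 1.75. Lid 240 x 140 x 8 mm, 0.35 kg. When the pawl lets go a sprung pin pops it up to about 0.14 rad, where it no longer catches. Its stiff hinge holds it wherever it is left; swinging it takes about 5 N at the bar.
- collection_box: closed six-sided cardboard collection box, blue with bright bands, 100 mm wide, 190 mm tall, standing beside the strongbox; origin under its centre.
- pen_mug: white mug, 76 mm wide, 95 mm tall, standing beside the strongbox; origin under its centre.
- card_stack: banded stack of cards, 90 x 60 x 20 mm, lying off the front corner of the strongbox; origin under its centre.

How it is judged:
By the outcome, as a careful person would: the job done as asked, in the order asked, and still so for the second after the job is handed in, with the robot touching nothing.
It also fails if it takes over 64 s, if anything falls off the work surface, if the arm or the gripper's body presses on something with over 40 N, if the wrist force passes 120 N, or if a joint passes its speed limit or range.

## Working session

There is one attempt and no reset: what is moved stays moved. The work goes in short steps, Python scripts to look and compute and a shell command to move; the robot and the scene stay as the last step left them, time stands still between calls to the robot, and variables do not carry over. Pictures are saved under pics/ and viewed, on a budget of 10 in all, crops included, one or two more only if the job needs it, and the job is handed in when it is done.

```bash
mkdir -p pics; python3 - <<'E'
from rig import *
import cv2, numpy as np
s=read_state(); print(s['time_s'],s['position'],np.round(s['tcp_rot'],3),s['force'],s['opening'])
for c in('scene','top'):
    im=capture(c); cv2.imwrite(f'pics/{c}0.png',im[:,:,::-1])
    k=get_calibration(c);print(c,k['camera_matrix'],np.round(k['world_to_cam'],3))
    for q in('strongbox','paddle_bar','lid_bar','latch_housing','lid','paddle_hinge','lid_hinge','collection_box','pen_mug','card_stack'):
        print(q,[(np.round(r['extent'],1).tolist(),round(r['score'],2)) for r in recognise(c,q)[:2]])
a=cv2.imread('pics/scene0.png');b=cv2.imread('pics/top0.png')
cv2.imwrite('pics/both.png',cv2.resize(np.vstack([a,b]),None,fx=.71,fy=.71))
E
```

```text
0.0 [ 0.14235481 -0.60776014  0.20285428] [[ 0.974  0.228 -0.   ]
 [ 0.228 -0.974  0.002]
 [ 0.    -0.002 -1.   ]] [-0.7548472  -0.3443284   0.68383191] 1.0036213669194685
scene [[539.71420728   0.         276.51956398]
 [  0.         539.71420728 211.08448059]
 [  0.           0.           1.        ]] [[ 0.157  0.988 -0.012 -0.121]
 [ 0.762 -0.129 -0.635 -0.338]
 [-0.629  0.09  -0.772  1.686]
 [ 0.     0.     0.     1.   ]]
strongbox [([305.6, 229.0, 117.9, 133.0], 0.73)]
paddle_bar [([308.7, 228.9, 113.4, 68.4], 0.64), ([316.5, 183.1, 47.8, 33.7], 0.63)]
lid_bar [([304.0, 229.8, 114.7, 74.8], 0.9), ([394.0, 208.7, 35.7, 37.5], 0.18)]
latch_housing [([314.6, 202.1, 99.7, 33.3], 0.76), ([212.8, 212.2, 45.4, 79.4], 0.15)]
lid [([308.2, 229.1, 112.8, 73.3], 0.62)]
paddle_hinge [([306.3, 230.2, 113.4, 129.4], 0.67)]
lid_hinge [([305.2, 228.8, 119.2, 126.1], 0.85), ([315.4, 182.8, 48.6, 35.0], 0.57)]
collection_box [([212.4, 214.2, 45.5, 79.7], 0.96)]
pen_mug [([410.0, 266.2, 52.3, 48.7], 0.89)]
card_stack [([392.8, 207.2, 34.6, 38.2], 0.67), ([303.4, 230.2, 116.3, 75.9], 0.29)]
top [[411.89086504   0.         280.60809085]
 [  0.         411.89086504 210.87614393]
 [  0.           0.           1.        ]] [[-0.012 -1.    -0.015  0.044]
 [-0.995  0.013 -0.102  0.534]
 [ 0.103  0.014 -0.995  0.839]
 [ 0.     0.     0.     1.   ]]
strongbox [([244.7, 191.9, 152.0, 150.5], 0.94), ([251.1, 174.4, 138.5, 102.4], 0.42)]
paddle_bar [([223.6, 239.1, 72.4, 66.5], 0.76), ([251.1, 171.6, 141.9, 104.3], 0.3)]
lid_bar [([252.1, 172.6, 141.0, 103.0], 0.6)]
latch_housing [([232.7, 224.2, 127.4, 71.3], 0.61)]
lid [([251.7, 174.3, 141.0, 102.3], 0.61)]
paddle_hinge [([245.1, 192.2, 150.1, 153.7], 0.77)]
lid_hinge [([244.0, 194.8, 154.2, 151.4], 0.95)]
collection_box [([359.0, 216.5, 65.8, 60.6], 0.86)]
pen_mug [([145.5, 132.8, 55.0, 48.7], 0.8)]
card_stack [([135.9, 231.7, 52.6, 42.6], 0.82), ([224.8, 238.8, 77.1, 66.4], 0.54)]
```

View pics/top0.png

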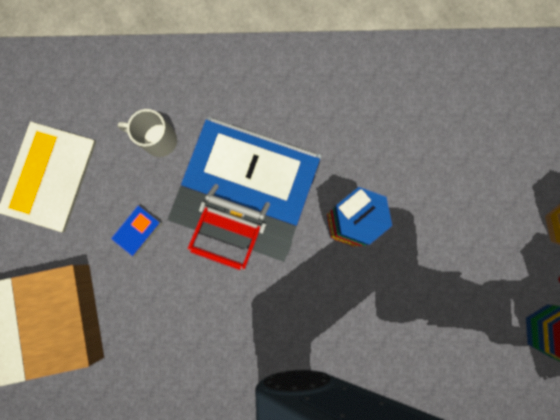

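View pics/scene0.png

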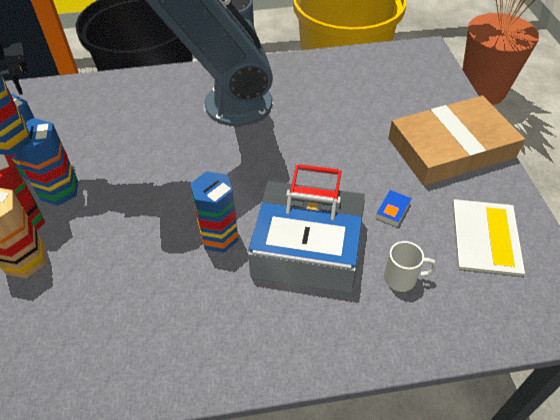

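The top view shows the strongbox rotated about 18°. The red paddle bar runs from about (191,248) to (243,267), and the lid's rear corners are at (209,118) and (320,155). I'll fit the pose from those points and overlay it to check.

```bash
cat > h.py <<'E'
from rig import *
import cv2, numpy as np
from scipy.optimize import least_squares
def proj(c,P):
    k=get_calibration(c);P=np.atleast_2d(P);T=k['world_to_cam']
    q=(P@T[:3,:3].T+T[:3,3])@np.array(k['camera_matrix']).T
    return q[:,:2]/q[:,2:]
def w(p,L):
    L=np.atleast_2d(L)/1000.;a=p[2];c,s=np.cos(a),np.sin(a)
    return np.c_[p[0]+c*L[:,0]-s*L[:,1],p[1]+s*L[:,0]+c*L[:,1],L[:,2]]
K=[[103,120,97],[103,-120,97],[-152,53,128],[-152,-53,128],[-118,-120,100],[-118,120,100],[-53,49,133],[-53,-49,133]]
E
python3 - <<'E'
from h import *
obs={'top':[(0,209,119),(1,320,155),(2,191,249),(3,244,267),(4,286,260),(5,168,221)],'scene':[(2,293,167),(3,340,170)][:0]}
def res(p):
    return np.concatenate([(proj(c,w(p,K[i]))-[u,v]).ravel() for c in obs for i,u,v in obs[c]])
r=least_squares(res,[.6,0.05,-.3],loss='soft_l1');print(r.x,np.degrees(r.x[2]),np.round(r.fun,1))
np.save('pose.npy',r.x)
ims=[]
for c,(x,y) in(('top',(140,90)),('scene',(210,140))):
    im=cv2.resize(cv2.imread(f'pics/{c}0.png')[y:y+190,x:x+200],None,fx=3,fy=3,interpolation=2)
    for u,v in proj(c,w(r.x,K)): cv2.circle(im,(int((u-x+.5)*3),int((v-y+.5)*3)),3,(0,255,0),-1)
    ims.append(im)
cv2.imwrite('pics/fit.png',cv2.resize(np.hstack(ims),(800,380)))
for n,L in dict(pbar=[-152,0,128],phinge=[-72,0,112],lbar=[-53,0,133],lh=[95,0,97]).items(): print(n,w(r.x,L))
E
```

```text
[ 0.58073308  0.10159084 -0.34318193] -19.662875966459534 [-1.7 -2.7  2.  -0.6 -0.1 -0.1  0.8  0.7 -0.6  1.7 -0.1  0. ]
pbar [[0.43759639 0.15273659 0.128     ]]
phinge [[0.51293149 0.12581778 0.112     ]]
lbar [[0.53082358 0.11942456 0.133     ]]
lh [[0.67019351 0.06962475 0.097     ]]
```

View pics/fit.png

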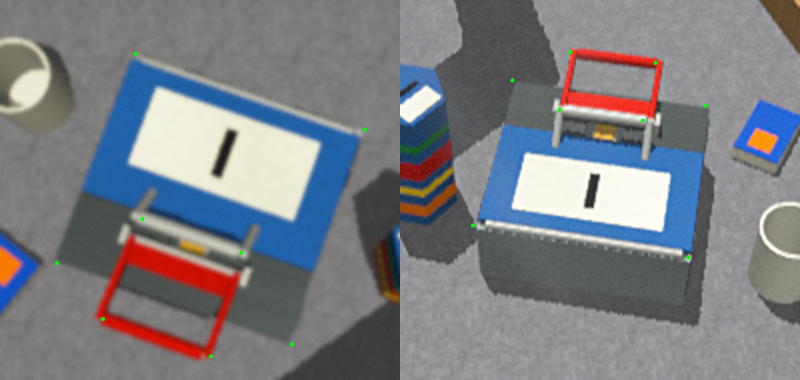

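```bash
cat >> h.py <<'E'
def go(target, yaw=None):
    """shift (mm) in tool axes to world target; yaw: wanted world direction (deg) of tool y, mod 180"""
    s=read_state();R=np.array(s['tcp_rot']);d=R.T@(np.array(target)-s['position'])*1000
    y=np.degrees(np.arctan2(R[1,1],R[0,1]))
    t=None if yaw is None else -np.radians((yaw-y+90)%180-90)
    print('t',round(s['time_s'],2),'pos',np.round(s['position'],4),'F',np.round(s['force'],1),'shift',np.round(d,1),'turn',t,'open',round(s['opening'],3))
E
python3 -m inch '[{"gripper":100,"dz":-50},{"dz":-100},{"dx":5,"dy":-50,"dz":-125},{"dx":10,"dy":-100,"dz":-125},{"dx":15,"dy":-159,"dz":-125},{"dx":60,"dy":-180,"dz":-125},{"dx":100,"dy":-200,"dz":-125},{"dx":145,"dy":-222,"dz":-125},{"dx":190,"dy":-245,"dz":-125},{"dx":235,"dy":-268,"dz":-125},{"dx":280,"dy":-290,"dz":-125},{"dx":340,"dy":-319,"dz":-125}]'
python3 -c "
from h import *
go([.4376,.1527,.30],-19.3)"
```

```text
t 1.1 pos [ 0.1424 -0.6086  0.2038] F [ 0.4 -0.5  0.7] shift [ 460.8 -674.   -96.2] turn -1.004163099671508 open 1.001invalid input
```

```bash
python3 -m inch '[{"gripper":100,"dx":0,"dy":0,"dz":-50,"turn":0},{"gripper":100,"dx":0,"dy":0,"dz":-100,"turn":0},{"gripper":100,"dx":5,"dy":-50,"dz":-125,"turn":0},{"gripper":100,"dx":10,"dy":-100,"dz":-125,"turn":0},{"gripper":100,"dx":15,"dy":-159,"dz":-125,"turn":0},{"gripper":100,"dx":60,"dy":-180,"dz":-125,"turn":0},{"gripper":100,"dx":100,"dy":-200,"dz":-125,"turn":0},{"gripper":100,"dx":145,"dy":-222,"dz":-125,"turn":0},{"gripper":100,"dx":190,"dy":-245,"dz":-125,"turn":0},{"gripper":100,"dx":235,"dy":-268,"dz":-125,"turn":0},{"gripper":100,"dx":280,"dy":-290,"dz":-125,"turn":0},{"gripper":100,"dx":340,"dy":-319,"dz":-125,"turn":0}]'
python3 -c "
from h import *
go([.4376,.1527,.30],-19.3)"
```

```text
time_s: 2.3
position: [0.3857, -0.2322, 0.3293]
tcp_rot: [[0.974, 0.228, 0.001], [0.228, -0.974, -0.001], [0.001, 0.001, -1.0]]
force: [0.9, -1.3, -0.0]
opening: 1.001
t 2.3 pos [ 0.3857 -0.2322  0.3293] F [ 0.9 -1.3 -0. ] shift [ 138.2 -363.    28.9] turn -1.0042858172115026 open 1.001
```

```bash
python3 -m inch '[{"gripper":55,"dx":17,"dy":-45,"dz":4,"turn":-0.12},{"gripper":55,"dx":35,"dy":-91,"dz":8,"turn":-0.25},{"gripper":55,"dx":52,"dy":-136,"dz":12,"turn":-0.38},{"gripper":55,"dx":69,"dy":-181,"dz":16,"turn":-0.5},{"gripper":55,"dx":86,"dy":-227,"dz":20,"turn":-0.63},{"gripper":55,"dx":104,"dy":-272,"dz":24,"turn":-0.75},{"gripper":55,"dx":121,"dy":-318,"dz":28,"turn":-0.88},{"gripper":55,"dx":138,"dy":-363,"dz":29,"turn":-1.0},{"gripper":55,"dx":138,"dy":-363,"dz":40,"turn":-1.0},{"gripper":55,"dx":138,"dy":-363,"dz":80,"turn":-1.0},{"gripper":55,"dx":138,"dy":-363,"dz":100,"turn":-1.0},{"gripper":55,"dx":138,"dy":-363,"dz":100,"turn":-1.0}]'
python3 - <<'E'
from h import *
go([.4376,.1527,.128-.008],-19.3)
im=capture('scene');im2=capture('top')
a=cv2.resize(im[120:270,220:420],(800,600),interpolation=2)
cv2.imwrite('pics/p1.png',np.hstack([cv2.resize(im[120:280,220:380],(400,400),interpolation=2),cv2.resize(im2[160:320,150:310],(400,400),interpolation=2)])[:,:,::-1])
E
```

```text
time_s: 3.5
position: [0.4334, 0.1504, 0.2262]
tcp_rot: [[0.335, 0.942, -0.007], [0.942, -0.335, -0.001], [-0.003, -0.007, -1.0]]
force: [1.2, -0.0, 0.3]
opening: 0.547
t 3.5 pos [0.4334 0.1504 0.2262] F [ 1.2 -0.   0.3] shift [  4.    3.9 106.2] turn -0.004888614277783595 open 0.547
```

View pics/p1.png

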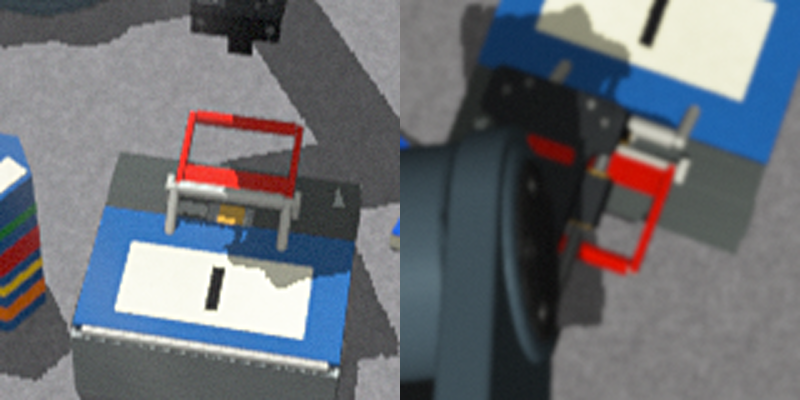

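```bash
python3 -m inch '[{"gripper":55,"dx":4,"dy":4,"dz":30,"turn":0},{"gripper":55,"dx":4,"dy":4,"dz":60,"turn":0},{"gripper":55,"dx":4,"dy":4,"dz":85,"turn":0},{"gripper":55,"dx":4,"dy":4,"dz":105,"turn":0},{"gripper":30,"dx":4,"dy":4,"dz":105,"turn":0},{"gripper":30,"dx":4,"dy":4,"dz":105,"turn":0},{"gripper":22,"dx":4,"dy":4,"dz":105,"turn":0},{"gripper":22,"dx":4,"dy":4,"dz":105,"turn":0}]'
```

```text
time_s: 4.4
position: [0.4425, 0.1536, 0.1253]
tcp_rot: [[0.335, 0.942, 0.003], [0.942, -0.335, 0.0], [0.001, 0.003, -1.0]]
force: [-0.5, -0.7, -0.2]
opening: 0.281
```

```bash
python3 -m inch '[{"gripper":22,"dx":0,"dy":-3,"dz":4,"turn":0},{"gripper":19,"dx":0,"dy":-3,"dz":4,"turn":0},{"gripper":16,"dx":0,"dy":-3,"dz":4,"turn":0},{"gripper":16,"dx":0,"dy":-3,"dz":4,"turn":0}]'
python3 - <<'E'
from h import *
go([.4376,.1527,.128-.008],-19.3)
im=capture('scene')
cv2.imwrite('pics/p2.png',cv2.resize(im[120:240,230:390],(640,480),interpolation=2)[:,:,::-1])
E
```

```text
time_s: 4.8
position: [0.4384, 0.1546, 0.1199]
tcp_rot: [[0.334, 0.942, 0.0], [0.942, -0.334, -0.0], [0.0, 0.0, -1.0]]
force: [-0.2, -0.7, 0.1]
opening: 0.17
t 4.8 pos [0.4384 0.1546 0.1199] F [-0.2 -0.7  0.1] shift [-2.1 -0.1 -0.1] turn -0.004001853222230918 open 0.17
```

View pics/p2.png

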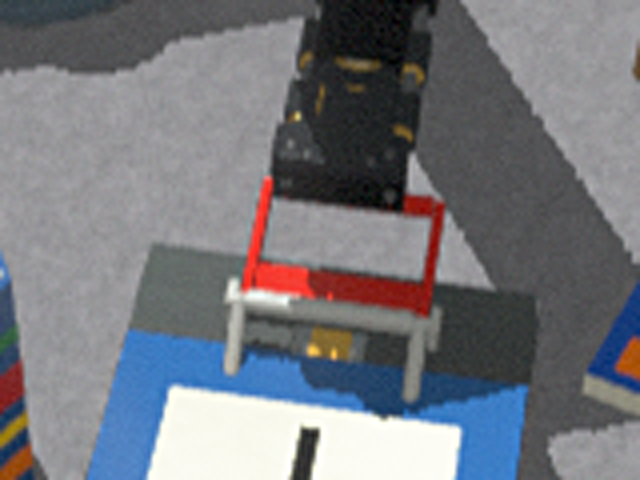

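The fingers straddle the bar near its middle, at crop position (340,190). Next I'll close the grip and check the forces.

```bash
python3 -m inch '[{"gripper":10,"dx":0,"dy":0,"dz":0,"turn":0},{"gripper":5,"dx":0,"dy":0,"dz":0,"turn":0},{"gripper":5,"dx":0,"dy":0,"dz":0,"turn":0}]'
```

```text
time_s: 5.15
position: [0.4384, 0.1546, 0.1198]
tcp_rot: [[0.334, 0.942, 0.0], [0.942, -0.334, 0.0], [0.0, 0.0, -1.0]]
force: [-0.1, -0.2, 0.4]
opening: 0.065
```

```bash
python3 - <<'E'
from h import *
s=read_state();print(s['opening'],s['force'])
p=np.load('pose.npy')
print('K scene',np.round(proj('scene',w(p,K)),1).tolist())
R=np.array(s['tcp_rot']);t=np.array(s['position'])
for n,d in dict(tcp=0,tip=.011,grasp=-.008).items():
  for c in('scene','top'): print(n,c,proj(c,t+R[:,2]*d))
im=capture('scene');im2=capture('top')
cv2.imwrite('pics/p3.png',np.hstack([cv2.resize(im[130:210,270:370],(500,400),interpolation=2),cv2.resize(im2[220:280,180:255],(300,400)[:2],interpolation=2)])[:,:,::-1])
E
```

```text
0.06509133429174796 [-0.09724088 -0.2306665   0.39391695]
K scene [[353.6, 268.3], [246.1, 252.4], [337.4, 171.0], [294.6, 165.6], [265.6, 179.8], [362.4, 192.4], [331.0, 199.7], [289.4, 194.2]]
tcp scene [[316.54529258 170.69830857]]
tcp top [[217.51457469 257.78215045]]
tip scene [[316.34611073 173.7673491 ]]
tip top [[218.49082353 257.71887783]]
grasp scene [[316.6917563  168.44156117]]
grasp top [[216.78690724 257.82931202]]
```

View pics/p3.png

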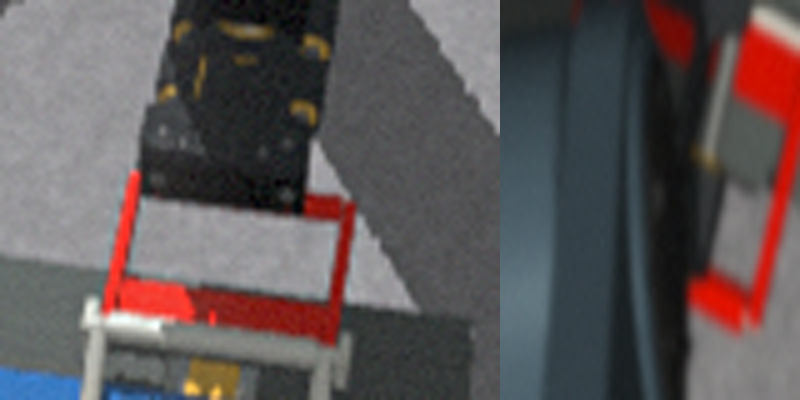

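```bash
python3 -m inch '[{"gripper":0,"dx":0,"dy":0,"dz":0,"turn":0},{"gripper":0,"dx":0,"dy":0,"dz":0,"turn":0},{"gripper":0,"dx":0,"dy":0,"dz":0,"turn":0}]'
```

```text
time_s: 5.55
position: [0.4384, 0.1546, 0.1199]
tcp_rot: [[0.334, 0.942, -0.0], [0.942, -0.334, 0.0], [0.0, -0.0, -1.0]]
force: [-0.7, 0.3, -0.3]
opening: 0.007
```

```bash
python3 - <<'E'
from h import *
s=read_state();R=np.array(s['tcp_rot']);t=np.array(s['position'])
for n,(hx,hy,z) in dict(bodyA=(.0375,.095,-.059),bodyB=(.095,.0375,-.059),tips=(.0095,.03,.011),tipsclosed=(.0095,.015,.011),grasp=(.0095,.015,-.008)).items():
  for c in('scene','top'):
    P=[t+R@np.array([a*hx,b*hy,z]) for a in(-1,1) for b in(-1,1)]
    print(n,c,np.round(proj(c,P)).astype(int).tolist())
im=capture('scene')
cv2.imwrite('pics/p4.png',cv2.resize(im[90:210,250:390],(700,600),interpolation=2)[:,:,::-1])
E
```

```text
bodyA scene [[308, 125], [296, 180], [338, 129], [328, 185]]
bodyA top [[214, 319], [251, 213], [172, 304], [210, 199]]
bodyB scene [[281, 138], [276, 160], [359, 147], [356, 170]]
bodyB top [[257, 297], [271, 255], [153, 261], [168, 220]]
tips scene [[314, 165], [311, 182], [322, 166], [319, 183]]
tips top [[218, 275], [229, 244], [208, 271], [219, 241]]
tipsclosed scene [[313, 169], [312, 178], [321, 170], [319, 179]]
tipsclosed top [[221, 267], [226, 252], [211, 264], [216, 249]]
grasp scene [[314, 164], [312, 172], [321, 165], [320, 173]]
grasp top [[219, 267], [224, 252], [209, 264], [215, 248]]
```

View pics/p4.png

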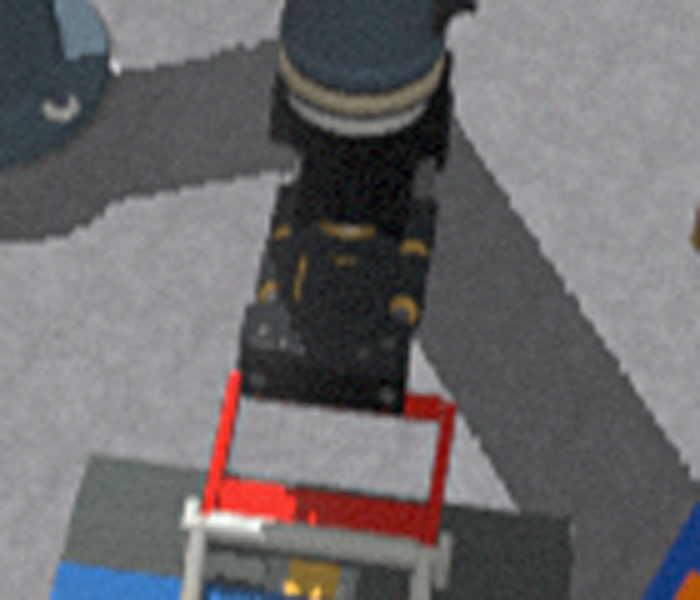

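The fingers closed on nothing. In the scene view the gripper sits about 7 px above where its reported pose projects, so the tips are probably above the bar. I'll open the jaws and feel downward in small steps.

```bash
python3 -m inch '[{"gripper":42,"dx":0,"dy":0,"dz":-15,"turn":0},{"gripper":42,"dx":0,"dy":0,"dz":-15,"turn":0},{"gripper":42,"dx":0,"dy":0,"dz":-15,"turn":0},{"gripper":42,"dx":0,"dy":0,"dz":-15,"turn":0},{"gripper":42,"dx":0,"dy":0,"dz":-15,"turn":0},{"gripper":42,"dx":0,"dy":0,"dz":-15,"turn":0}]'
python3 - <<'E'
from h import *
s=read_state();R=np.array(s['tcp_rot']);t=np.array(s['position'])
for y in(-.033,-.018,.018,.033): print(y,[np.round(proj(c,t+R@np.array([0,y,.011]))[0]).tolist() for c in('scene','top')])
im=capture('scene');im2=capture('top')
cv2.imwrite('pics/p5.png',np.hstack([cv2.resize(im[100:200,260:360],(400,400),interpolation=2),cv2.resize(im2[200:300,170:270],(400,400),interpolation=2)])[:,:,::-1])
E
```

```text
time_s: 6.2
position: [0.4381, 0.1545, 0.1345]
tcp_rot: [[0.334, 0.942, -0.001], [0.942, -0.334, -0.0], [-0.0, -0.001, -1.0]]
force: [-0.0, -0.0, -0.3]
opening: 0.4
-0.033 [[318.0, 160.0], [211.0, 275.0]]
-0.018 [[318.0, 164.0], [214.0, 267.0]]
0.018 [[316.0, 175.0], [220.0, 249.0]]
0.033 [[315.0, 179.0], [223.0, 241.0]]
```

View pics/p5.png

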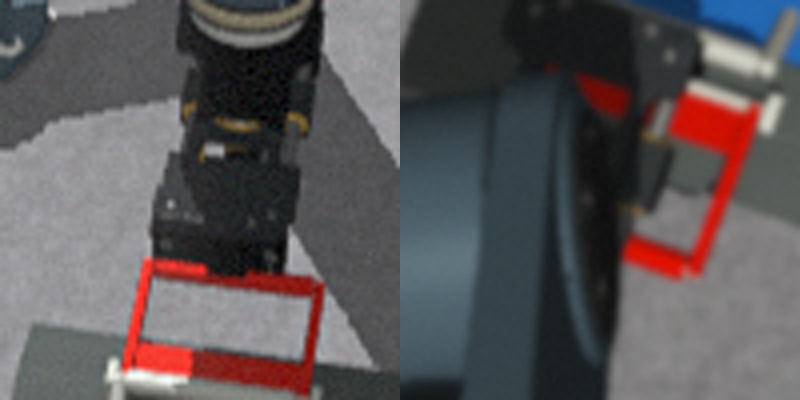

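The near fingertip shows at scene pixel (317.5,168), but its reported pose projects to about (316,177). The tool is therefore really about 30 mm higher than I assumed. I'll go down while watching the force.

```bash
python3 -m inch '[{"gripper":42,"dx":0,"dy":0,"dz":8,"turn":0},{"gripper":42,"dx":0,"dy":0,"dz":15,"turn":0},{"gripper":42,"dx":0,"dy":0,"dz":18,"turn":0},{"gripper":42,"dx":0,"dy":0,"dz":20,"turn":0}]'
python3 -m inch '[{"gripper":42,"dx":0,"dy":0,"dz":2,"turn":0},{"gripper":42,"dx":0,"dy":0,"dz":4,"turn":0}]'
python3 -m inch '[{"gripper":42,"dx":0,"dy":0,"dz":2,"turn":0},{"gripper":42,"dx":0,"dy":0,"dz":4,"turn":0}]'
```

```text
time_s: 6.7
position: [0.4379, 0.1545, 0.1141]
tcp_rot: [[0.334, 0.942, -0.001], [0.942, -0.334, -0.0], [-0.001, -0.001, -1.0]]
force: [-0.3, -0.1, 0.6]
opening: 0.422
time_s: 6.9
position: [0.4385, 0.1546, 0.1107]
tcp_rot: [[0.334, 0.942, 0.0], [0.942, -0.334, 0.0], [0.0, 0.0, -1.0]]
force: [0.6, -0.4, 0.9]
opening: 0.418
time_s: 7.1
position: [0.4385, 0.1546, 0.1068]
tcp_rot: [[0.334, 0.942, 0.0], [0.942, -0.334, 0.0], [0.0, 0.0, -1.0]]
force: [0.5, -0.0, -0.1]
opening: 0.419
```

```bash
python3 -m inch '[{"gripper":20,"dx":0,"dy":0,"dz":0,"turn":0},{"gripper":20,"dx":0,"dy":0,"dz":0,"turn":0},{"gripper":12,"dx":0,"dy":0,"dz":0,"turn":0},{"gripper":12,"dx":0,"dy":0,"dz":0,"turn":0},{"gripper":8,"dx":0,"dy":0,"dz":0,"turn":0},{"gripper":8,"dx":0,"dy":0,"dz":0,"turn":0}]'
```

```text
time_s: 7.7
position: [0.4389, 0.1545, 0.107]
tcp_rot: [[0.334, 0.942, 0.001], [0.942, -0.334, -0.0], [0.0, 0.001, -1.0]]
force: [1.2, -2.1, -0.7]
opening: 0.152
```

That's a grip at 13 mm, which matches the bar. I'll regrip slightly deeper so it isn't held at the very tips.

```bash
python3 -m inch '[{"gripper":28,"dx":0,"dy":0,"dz":0,"turn":0},{"gripper":28,"dx":0,"dy":0,"dz":0,"turn":0},{"gripper":28,"dx":0,"dy":0,"dz":4,"turn":0},{"gripper":28,"dx":0,"dy":0,"dz":8,"turn":0},{"gripper":28,"dx":0,"dy":0,"dz":8,"turn":0}]'
python3 -m inch '[{"gripper":16,"dx":0,"dy":0,"dz":0,"turn":0},{"gripper":10,"dx":0,"dy":0,"dz":0,"turn":0},{"gripper":5,"dx":0,"dy":0,"dz":0,"turn":0},{"gripper":0,"dx":0,"dy":0,"dz":0,"turn":0},{"gripper":0,"dx":0,"dy":0,"dz":0,"turn":0}]'
```

```text
time_s: 8.2
position: [0.4377, 0.1546, 0.0982]
tcp_rot: [[0.334, 0.942, -0.002], [0.942, -0.334, -0.0], [-0.001, -0.002, -1.0]]
force: [-0.9, -0.0, 0.0]
opening: 0.277
time_s: 8.7
position: [0.4389, 0.1545, 0.0989]
tcp_rot: [[0.334, 0.942, 0.001], [0.942, -0.334, -0.0], [0.0, 0.001, -1.0]]
force: [1.0, 0.2, -1.9]
opening: 0.152
```

```bash
cat > chk.py <<'E'
# exit 1 if the lid has popped or the bar pulls hard
from h import *
import sys,os
im=cv2.cvtColor(capture('scene'),cv2.COLOR_RGB2GRAY)
if not os.path.exists('base.npy'): np.save('base.npy',im)
b=np.load('base.npy');best=[]
for (x0,y0,x1,y1) in((268,222,350,250),(298,224,316,248)):
    m=cv2.matchTemplate(im[y0-14:y1+14,x0-8:x1+8],b[y0:y1,x0:x1],cv2.TM_CCOEFF_NORMED)
    _,v,_,l=cv2.minMaxLoc(m);best.append((l[0]-8,l[1]-14,round(v,2)))
s=read_state();f=s['force']
print('t %.2f z %.4f F %s open %.3f'%(s['time_s'],s['position'][2],np.round(f,1),s['opening']),best)
sys.exit(int(abs(best[0][1])>=2 or abs(best[1][1])>=2 or f[2]<-9.5))
E
python3 chk.py; python3 -m inch '[{"gripper":0,"dx":0,"dy":0.4,"dz":-2,"turn":0},{"gripper":0,"dx":0,"dy":0.9,"dz":-4,"turn":0},{"gripper":0,"dx":0,"dy":0.9,"dz":-4,"turn":0}]'>/dev/null; python3 chk.py && python3 -m inch '[{"gripper":0,"dx":0,"dy":0.5,"dz":-1.5,"turn":0},{"gripper":0,"dx":0,"dy":1,"dz":-3,"turn":0},{"gripper":0,"dx":0,"dy":1,"dz":-3,"turn":0}]'>/dev/null; python3 chk.py
```

```text
t 8.75 z 0.0989 F [ 1.  -1.6 -1.9] open 0.151 [(0, 0, 1.0), (0, 0, 1.0)]
t 9.10 z 0.1030 F [ 2.6 -2.3 -5.6] open 0.149 [(0, 0, 1.0), (0, 0, 1.0)]
t 9.45 z 0.1060 F [ 3.5 -2.2 -5.1] open 0.147 [(0, 0, 1.0), (0, 0, 1.0)]
```

```bash

python3 -m inch '[{"gripper":0,"dx":0,"dy":0.4,"dz":-1.2,"turn":0},{"gripper":0,"dx":0,"dy":0.8,"dz":-2.3,"turn":0}]'>/dev/null; python3 chk.py && python3 -m inch '[{"gripper":0,"dx":0,"dy":0.4,"dz":-1.2,"turn":0},{"gripper":0,"dx":0,"dy":0.8,"dz":-2.3,"turn":0}]'>/dev/null && python3 chk.py && python3 -m inch '[{"gripper":0,"dx":0,"dy":0.4,"dz":-1.2,"turn":0},{"gripper":0,"dx":0,"dy":0.9,"dz":-2.3,"turn":0}]'>/dev/null && python3 chk.py && python3 -m inch '[{"gripper":0,"dx":0,"dy":0.5,"dz":-1.2,"turn":0},{"gripper":0,"dx":0,"dy":0.9,"dz":-2.3,"turn":0}]'>/dev/null && python3 chk.py && python3 -m inch '[{"gripper":0,"dx":0,"dy":0.5,"dz":-1.2,"turn":0},{"gripper":0,"dx":0,"dy":1,"dz":-2.2,"turn":0}]'>/dev/null && python3 chk.py && python3 -m inch '[{"gripper":0,"dx":0,"dy":0.5,"dz":-1.2,"turn":0},{"gripper":0,"dx":0,"dy":1,"dz":-2.2,"turn":0}]'>/dev/null && python3 chk.py
```

```text
t 9.70 z 0.1084 F [ 4.2 -2.7 -6.1] open 0.148 [(0, 0, 1.0), (0, 0, 1.0)]
t 9.95 z 0.1107 F [ 4.2 -2.6 -6.2] open 0.150 [(0, 0, 0.99), (0, 0, 1.0)]
t 10.20 z 0.1129 F [ 4.  -2.2 -7.2] open 0.146 [(0, 0, 0.99), (0, 0, 1.0)]
t 10.45 z 0.1151 F [ 4.3 -1.8 -6.6] open 0.148 [(0, 0, 0.98), (0, 0, 1.0)]
t 10.70 z 0.1173 F [ 4.3 -2.5 -7.5] open 0.149 [(0, 0, 0.98), (0, 0, 1.0)]
t 10.95 z 0.1195 F [ 5.1 -3.  -7.9] open 0.152 [(0, 0, 0.98), (0, 0, 1.0)]
```

```bash
cat > e.py <<'E'
s=open('chk.py').read()
s=s.replace("print('t","ph=np.arcsin((16+1000*(s['position'][2]-.0989))/81.6);fb=f[0]*.943-f[1]*.333\nT=fb*np.sin(ph)+f[2]*np.cos(ph);print('theta %.3f tang %.1f inward %.1f'%(ph-.197,T,fb*np.cos(ph)-f[2]*np.sin(ph)))\nprint('t").replace("f[2]<-9.5","T<-8")
open('chk.py','w').write(s)
E
python3 e.py
python3 -m inch '[{"gripper":0,"dx":0,"dy":0.8,"dz":-1.0,"turn":0},{"gripper":0,"dx":0,"dy":1.7,"dz":-1.9,"turn":0}]'>/dev/null; python3 chk.py && python3 -m inch '[{"gripper":0,"dx":0,"dy":0.8,"dz":-1.0,"turn":0},{"gripper":0,"dx":0,"dy":1.6,"dz":-2.0,"turn":0}]'>/dev/null && python3 chk.py && python3 -m inch '[{"gripper":0,"dx":0,"dy":0.6,"dz":-1.1,"turn":0},{"gripper":0,"dx":0,"dy":1.3,"dz":-2.1,"turn":0}]'>/dev/null && python3 chk.py && python3 -m inch '[{"gripper":0,"dx":0,"dy":0.7,"dz":-1.0,"turn":0},{"gripper":0,"dx":0,"dy":1.4,"dz":-2,"turn":0}]'>/dev/null && python3 chk.py
```

```text
theta 0.293 tang -4.7 inward 5.9
t 11.20 z 0.1213 F [ 3.3  0.5 -6.9] open 0.148 [(0, 0, 0.97), (0, 0, 1.0)]
theta 0.322 tang -4.6 inward 4.2
t 11.45 z 0.1234 F [ 1.5  0.1 -6.1] open 0.151 [(0, 0, 0.97), (0, 0, 1.0)]
theta 0.353 tang -4.9 inward 2.4
t 11.70 z 0.1255 F [-0.2  1.2 -5.4] open 0.152 [(0, 0, 0.96), (0, 0, 1.0)]
theta 0.381 tang -4.8 inward 1.2
t 11.95 z 0.1275 F [-1.   2.  -4.6] open 0.150 [(0, 0, 0.95), (0, 0, 1.0)]
```

```bash

python3 -m inch '[{"gripper":0,"dx":0,"dy":0.6,"dz":-1.0,"turn":0},{"gripper":0,"dx":0,"dy":1.3,"dz":-2,"turn":0}]'>/dev/null; python3 chk.py && python3 -m inch '[{"gripper":0,"dx":0,"dy":0.7,"dz":-1.0,"turn":0},{"gripper":0,"dx":0,"dy":1.4,"dz":-2.0,"turn":0}]'>/dev/null && python3 chk.py && python3 -m inch '[{"gripper":0,"dx":0,"dy":0.7,"dz":-1,"turn":0},{"gripper":0,"dx":0,"dy":1.5,"dz":-1.9,"turn":0}]'>/dev/null && python3 chk.py && python3 -m inch '[{"gripper":0,"dx":0,"dy":0.8,"dz":-1.0,"turn":0},{"gripper":0,"dx":0,"dy":1.5,"dz":-1.9,"turn":0}]'>/dev/null && python3 chk.py
```

```text
theta 0.412 tang -3.7 inward -0.4
t 12.20 z 0.1295 F [-1.6  3.  -2.8] open 0.148 [(0, 0, 0.94), (0, 0, 1.0)]
theta 0.442 tang -4.7 inward -2.1
t 12.45 z 0.1315 F [-3.7  3.  -2.6] open 0.147 [(0, 0, 0.93), (0, 0, 1.0)]
theta 0.471 tang -4.1 inward -2.9
t 12.70 z 0.1335 F [-4.   3.  -1.4] open 0.148 [(0, 0, 0.92), (0, 0, 1.0)]
theta 0.501 tang -5.0 inward -2.3
t 12.95 z 0.1353 F [-4.1  3.3 -2.3] open 0.145 [(0, 0, 0.91), (0, 0, 0.99)]
```

```bash

python3 -m inch '[{"gripper":0,"dx":0,"dy":0.7,"dz":-1.0,"turn":0},{"gripper":0,"dx":0,"dy":1.4,"dz":-1.9,"turn":0}]'>/dev/null; python3 chk.py && python3 -m inch '[{"gripper":0,"dx":0,"dy":0.8,"dz":-1.0,"turn":0},{"gripper":0,"dx":0,"dy":1.5,"dz":-1.9,"turn":0}]'>/dev/null && python3 chk.py && python3 -m inch '[{"gripper":0,"dx":0,"dy":0.8,"dz":-1,"turn":0},{"gripper":0,"dx":0,"dy":1.6,"dz":-1.8,"turn":0}]'>/dev/null && python3 chk.py && python3 -m inch '[{"gripper":0,"dx":0,"dy":0.8,"dz":-0.9,"turn":0},{"gripper":0,"dx":0,"dy":1.7,"dz":-1.8,"turn":0}]'>/dev/null && python3 chk.py
```

```text
theta 0.533 tang -5.5 inward -1.7
t 13.20 z 0.1373 F [-4.1  3.2 -3. ] open 0.149 [(0, 0, 0.89), (0, 0, 0.98)]
theta 0.565 tang -4.6 inward -2.8
t 13.45 z 0.1392 F [-4.5  2.8 -1.4] open 0.146 [(0, 0, 0.88), (0, 0, 0.96)]
theta 0.596 tang -4.3 inward -1.9
t 13.70 z 0.1410 F [-4.1  1.7 -1.6] open 0.151 [(0, 0, 0.87), (0, 0, 0.94)]
theta 0.631 tang -2.2 inward -4.5
t 13.95 z 0.1430 F [-5.2 -0.7  1.8] open 0.154 [(0, 0, 0.86), (0, 0, 0.93)]
```

```bash
python3 chk.py; python3 - <<'E'
from h import *
im=capture('scene')
cv2.imwrite('pics/p6.png',cv2.resize(im[120:270,230:390],(640,600),interpolation=2)[:,:,::-1])
E
```

```text
theta 0.633 tang -2.7 inward -3.9
t 14.00 z 0.1431 F [-4.7  0.6  1.1] open 0.144 [(0, 0, 0.87), (0, 0, 0.93)]
```

View pics/p6.png

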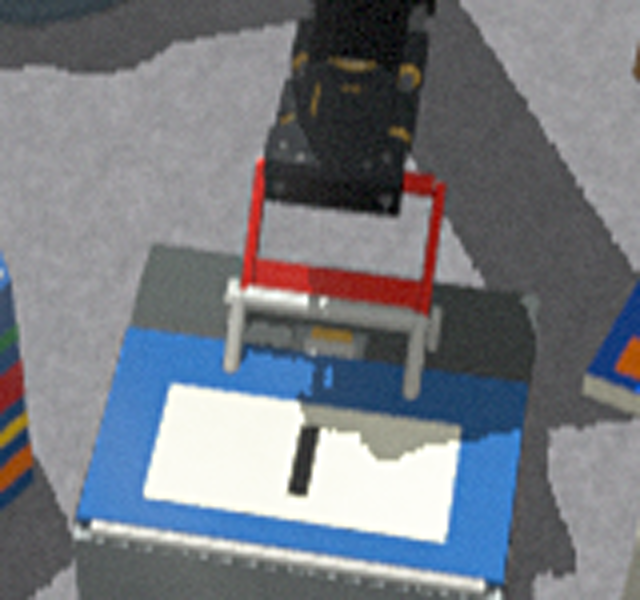

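```bash

python3 -m inch '[{"gripper":0,"dx":0,"dy":0.5,"dz":-0.6,"turn":0},{"gripper":0,"dx":0,"dy":1.1,"dz":-1.2,"turn":0},{"gripper":0,"dx":0,"dy":1.1,"dz":-1.2,"turn":0}]'; python3 chk.py && python3 -m inch '[{"gripper":0,"dx":0,"dy":0.6,"dz":-0.6,"turn":0},{"gripper":0,"dx":0,"dy":1.1,"dz":-1.1,"turn":0},{"gripper":0,"dx":0,"dy":1.1,"dz":-1.1,"turn":0}]'>/dev/null && python3 chk.py
```

```text
time_s: 14.35
position: [0.4631, 0.1456, 0.1438]
tcp_rot: [[0.334, 0.942, -0.0], [0.942, -0.334, -0.0], [-0.0, -0.0, -1.0]]
force: [-4.6, -0.4, -2.0]
opening: 0.15
theta 0.644 tang -4.8 inward -1.9
t 14.40 z 0.1437 F [-5.   0.4 -1.8] open 0.152 [(0, 0, 0.87), (0, -1, 0.94)]
theta 0.665 tang -4.1 inward -0.1
t 14.75 z 0.1449 F [-3.6 -0.6 -2.6] open 0.150 [(0, 0, 0.86), (0, -1, 0.92)]
```

```bash

python3 -m inch '[{"gripper":0,"dx":0,"dy":0.6,"dz":-0.6,"turn":0},{"gripper":0,"dx":0,"dy":1.2,"dz":-1.1,"turn":0},{"gripper":0,"dx":0,"dy":1.2,"dz":-1.1,"turn":0}]' >/dev/null; python3 chk.py && python3 -m inch '[{"gripper":0,"dx":0,"dy":0.6,"dz":-0.6,"turn":0},{"gripper":0,"dx":0,"dy":1.1,"dz":-1.0,"turn":0},{"gripper":0,"dx":0,"dy":1.1,"dz":-1.0,"turn":0}]'>/dev/null && python3 chk.py
```

```text
theta 0.680 tang -7.2 inward 3.7
t 15.10 z 0.1456 F [-3.6 -0.8 -7.4] open 0.145 [(0, 0, 0.84), (0, -2, 0.9)]
```

```bash
python3 - <<'E'
from h import *
im=capture('scene');print(read_state()['force'])
cv2.imwrite('pics/p7.png',cv2.resize(im[120:270,230:390],(640,600),interpolation=2)[:,:,::-1])
E
```

```text
[-3.2775284  -1.04204112 -6.59873586]
```

View pics/p7.png

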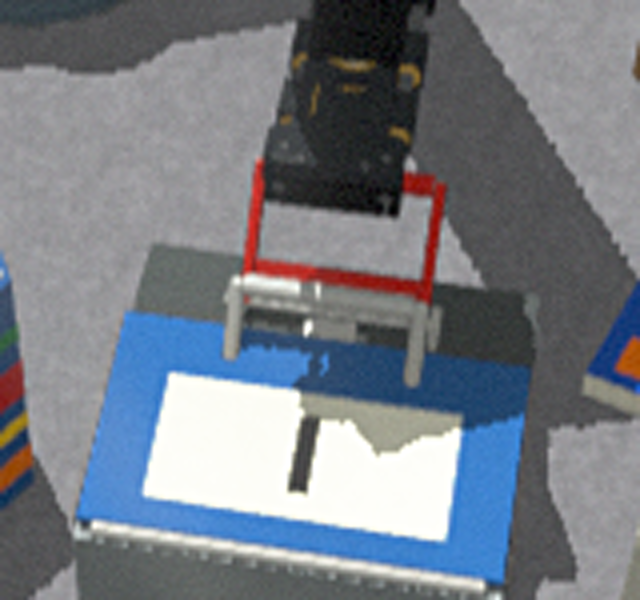

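The lid's front edge has risen from crop row 328 to 313, so the pawl has let go. I'll ease off slightly and check that the lid settles.

```bash
cat > lid.py <<'E'
# lid angle from the lid's blue front edge / label in the scene picture
from h import *
p=np.load('pose.npy');
def at(th,L):
    L=np.array(L,float);d=L-[95,0,97];c,s=np.cos(th),np.sin(th)
    return np.array([95+d[0]*c+d[2]*s,L[1],97-d[0]*s+d[2]*c])
if __name__=='__main__':
    im=capture('scene');h=cv2.cvtColor(im,cv2.COLOR_RGB2HSV);
    # left part of the lid (y=-100): first blue row from above
    for x in(265,268,271,345):
        col=h[185:230,x];b=np.where((col[:,0]>98)&(col[:,0]<120)&(col[:,1]>150))[0];print(x,185+b[0] if len(b) else None,end=' ')
    print('model',[np.round(proj('scene',w(p,at(t,[-46,-100,101])))[0],1).tolist() for t in(0,.07,.1,.14)])
E
python3 -m inch '[{"gripper":0,"dx":0,"dy":-0.8,"dz":0.8,"turn":0},{"gripper":0,"dx":0,"dy":-0.8,"dz":0.8,"turn":0}]'>/dev/null; python3 chk.py; python3 lid.py
python3 - <<'E'
import numpy as np,cv2
for n in('p6','p7'):
    a=cv2.cvtColor(cv2.imread(f'pics/{n}.png'),cv2.COLOR_BGR2HSV)
    print(n,[next((r for r in range(240,400) if 98<a[r,(x-230)*4+2,0]<120 and a[r,(x-230)*4+2,1]>150),None) for x in(265,268,271,345)])
E
```

```text
theta 0.674 tang -5.4 inward 4.3
t 15.40 z 0.1453 F [-2.4 -2.8 -6.8] open 0.151 [(0, 0, 0.85), (0, -2, 0.91)]
265 199 268 199 271 199 345 210 model [[267.8, 202.3], [267.7, 199.9], [267.6, 198.9], [267.5, 197.6]]
p6 [331, 332, 334, 375]
p7 [315, 316, 318, 359]
```

Lid up about 0.12 rad and settled. Next I'll let the paddle down along the arc.

```bash
python3 -c "
from h import *
go([.4389,.1545,.0989],-19.5)"
python3 -m inch '[{"gripper":0,"dx":0,"dy":-2,"dz":2,"turn":0},{"gripper":0,"dx":0,"dy":-4.5,"dz":4.3,"turn":0},{"gripper":0,"dx":0,"dy":-7.5,"dz":7,"turn":0},{"gripper":0,"dx":0,"dy":-10,"dz":10,"turn":0},{"gripper":0,"dx":0,"dy":-12.5,"dz":13.2,"turn":0},{"gripper":0,"dx":0,"dy":-15,"dz":16.5,"turn":0},{"gripper":0,"dx":0,"dy":-19,"dz":23.5,"turn":0},{"gripper":0,"dx":0,"dy":-22.4,"dz":30.8,"turn":0},{"gripper":0,"dx":0,"dy":-24,"dz":34.6,"turn":0},{"gripper":0,"dx":0,"dy":-25.3,"dz":38.5,"turn":0}]'
python3 chk.py; python3 lid.py;python3 -c "
from h import *
go([.4389,.1545,.0989],-19.5)"
```

```text
t 15.45 pos [0.4648 0.1451 0.1453] F [-3.7 -2.2 -6.8] shift [  0.3 -27.5  46.4] turn -0.0005368469974773875 open 0.149
time_s: 16.45
position: [0.4408, 0.1539, 0.1065]
tcp_rot: [[0.334, 0.942, 0.0], [0.942, -0.334, 0.0], [0.0, 0.0, -1.0]]
force: [-2.8, -2.0, -2.6]
opening: 0.15
theta 0.091 tang -3.0 inward 0.1
t 16.50 z 0.1061 F [-2.1 -3.4 -2.9] open 0.147 [(0, -2, 0.9), (0, -2, 0.97)]
265 199 268 199 271 199 345 210 model [[267.8, 202.3], [267.7, 199.9], [267.6, 198.9], [267.5, 197.6]]
t 16.55 pos [0.4408 0.1539 0.1064] F [-2.4 -3.6 -2.6] shift [-0.  -1.9  7.5] turn -0.0006842049110341524 open 0.153
```

Now lower to rest, release, and back straight up. Lateral force drift is small.

```bash
python3 -m inch '[{"gripper":0,"dx":0,"dy":-0.9,"dz":3.8,"turn":0},{"gripper":0,"dx":0,"dy":-1.8,"dz":7.2,"turn":0},{"gripper":0,"dx":0,"dy":-1.8,"dz":7.4,"turn":0}]'
python3 -m inch '[{"gripper":35,"dx":0,"dy":-1.8,"dz":0,"turn":0},{"gripper":35,"dx":0,"dy":-1.8,"dz":0,"turn":0},{"gripper":35,"dx":0,"dy":-1.8,"dz":0,"turn":0},{"gripper":35,"dx":0,"dy":-1.8,"dz":0,"turn":0}]'; python3 chk.py
```

```text
time_s: 16.85
position: [0.439, 0.1545, 0.0991]
tcp_rot: [[0.335, 0.942, -0.0], [0.942, -0.335, 0.0], [0.0, -0.0, -1.0]]
force: [-1.9, -2.8, -1.3]
opening: 0.144
time_s: 17.25
position: [0.4387, 0.1553, 0.0999]
tcp_rot: [[0.335, 0.942, 0.003], [0.942, -0.335, 0.001], [0.002, 0.002, -1.0]]
force: [0.6, -0.4, 0.1]
opening: 0.338
theta 0.011 tang 0.2 inward 0.4
t 17.30 z 0.0998 F [ 0.4 -0.2  0.1] open 0.340 [(0, -2, 0.9), (0, -2, 0.97)]
```

```bash
python3 -m inch '[{"gripper":45,"dx":0,"dy":0,"dz":-20,"turn":0},{"gripper":45,"dx":0,"dy":0,"dz":-60,"turn":0},{"gripper":45,"dx":0,"dy":0,"dz":-100,"turn":0},{"gripper":45,"dx":0,"dy":20,"dz":-100,"turn":0},{"gripper":45,"dx":0,"dy":60,"dz":-100,"turn":0},{"gripper":45,"dx":0,"dy":95,"dz":-100,"turn":0},{"gripper":45,"dx":-1,"dy":105,"dz":-90,"turn":0},{"gripper":45,"dx":-1,"dy":105,"dz":-75,"turn":0},{"gripper":45,"dx":-1,"dy":105,"dz":-60,"turn":0},{"gripper":45,"dx":-1,"dy":105,"dz":-60,"turn":0}]'
python3 lid.py; python3 - <<'E'
from h import *
go([.5372,.1195,.1214],-19.5)
im=capture('scene');im2=capture('top')
cv2.imwrite('pics/p8.png',np.hstack([cv2.resize(im[110:260,230:380],(400,400),interpolation=2),cv2.resize(im2[110:290,150:330],(400,400),interpolation=2)])[:,:,::-1])
E
```

```text
time_s: 18.3
position: [0.5332, 0.119, 0.1569]
tcp_rot: [[0.335, 0.942, -0.006], [0.942, -0.335, 0.0], [-0.002, -0.006, -1.0]]
force: [-1.1, -0.4, -0.1]
opening: 0.449
265 199 268 199 271 199 345 210 model [[267.8, 202.3], [267.7, 199.9], [267.6, 198.9], [267.5, 197.6]]
t 18.35 pos [0.5342 0.1191 0.1581] F [0.3 0.3 0.5] shift [ 1.5  2.8 36.7] turn -0.0006326959417079945 open 0.449
```

View pics/p8.png

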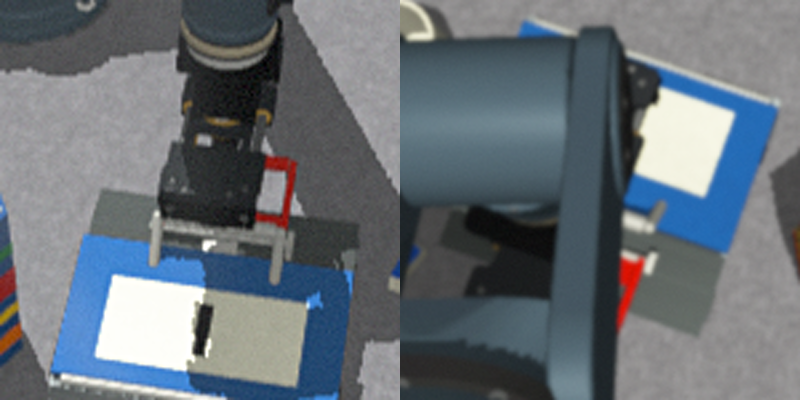

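```bash
python3 -m inch '[{"gripper":45,"dx":6,"dy":1,"dz":8,"turn":0},{"gripper":45,"dx":6,"dy":1,"dz":16,"turn":0},{"gripper":45,"dx":6,"dy":1,"dz":24,"turn":0}]'
python3 -m inch '[{"gripper":45,"dx":0,"dy":0,"dz":5,"turn":0},{"gripper":45,"dx":0,"dy":0,"dz":9,"turn":0},{"gripper":45,"dx":0,"dy":0,"dz":13,"turn":0},{"gripper":45,"dx":0,"dy":0,"dz":13,"turn":0}]'
python3 -m inch '[{"gripper":25,"dx":0,"dy":0,"dz":0,"turn":0},{"gripper":18,"dx":0,"dy":0,"dz":0,"turn":0},{"gripper":18,"dx":0,"dy":0,"dz":0,"turn":0},{"gripper":10,"dx":0,"dy":0,"dz":0,"turn":0},{"gripper":6,"dx":0,"dy":0,"dz":0,"turn":0}]'
```

```text
time_s: 18.75
position: [0.539, 0.1245, 0.135]
tcp_rot: [[0.334, 0.943, 0.0], [0.943, -0.334, -0.0], [0.0, 0.0, -1.0]]
force: [-0.2, -0.8, -0.1]
opening: 0.452
time_s: 19.15
position: [0.5385, 0.1241, 0.1217]
tcp_rot: [[0.335, 0.942, -0.001], [0.942, -0.335, -0.0], [-0.0, -0.001, -1.0]]
force: [0.1, -0.0, -0.5]
opening: 0.448
time_s: 19.65
position: [0.5404, 0.1238, 0.1228]
tcp_rot: [[0.334, 0.942, 0.003], [0.942, -0.334, -0.001], [0.0, 0.003, -1.0]]
force: [2.3, -1.7, -0.7]
opening: 0.147
```

```bash
python3 -m inch '[{"gripper":0,"dx":0,"dy":1.3,"dz":-3.5,"turn":0},{"gripper":0,"dx":0,"dy":3,"dz":-7.2,"turn":0},{"gripper":0,"dx":0,"dy":6.3,"dz":-14.1,"turn":0}]'; python3 lid.py
python3 -m inch '[{"gripper":0,"dx":0,"dy":3.6,"dz":-6.7,"turn":0},{"gripper":0,"dx":0,"dy":7.6,"dz":-13.2,"turn":0},{"gripper":0,"dx":0,"dy":11.8,"dz":-19.5,"turn":0},{"gripper":0,"dx":0,"dy":16.4,"dz":-25.6,"turn":0},{"gripper":0,"dx":0,"dy":21.3,"dz":-31.4,"turn":0},{"gripper":0,"dx":0,"dy":26.5,"dz":-37,"turn":0},{"gripper":0,"dx":0,"dy":31.9,"dz":-42.3,"turn":0}]'; python3 lid.py
```

```text
time_s: 19.95
position: [0.5459, 0.1218, 0.1359]
tcp_rot: [[0.335, 0.942, 0.001], [0.942, -0.335, -0.0], [0.0, 0.001, -1.0]]
force: [6.1, -1.3, -8.1]
opening: 0.149
265 196 268 197 271 197 345 207 model [[267.8, 202.3], [267.7, 199.9], [267.6, 198.9], [267.5, 197.6]]
time_s: 20.7
position: [0.5751, 0.111, 0.1772]
tcp_rot: [[0.335, 0.942, -0.001], [0.942, -0.335, -0.0], [-0.001, -0.001, -1.0]]
force: [5.7, -2.1, -13.7]
opening: 0.152
265 190 268 191 271 191 345 202 model [[267.8, 202.3], [267.7, 199.9], [267.6, 198.9], [267.5, 197.6]]
```

```bash
python3 -m inch '[{"gripper":0,"dx":0,"dy":6.7,"dz":-4.2,"turn":0},{"gripper":0,"dx":0,"dy":13.6,"dz":-8,"turn":0},{"gripper":0,"dx":0,"dy":19.8,"dz":-12.3,"turn":0},{"gripper":0,"dx":0,"dy":26.2,"dz":-16.4,"turn":0},{"gripper":0,"dx":0,"dy":32.8,"dz":-20,"turn":0},{"gripper":0,"dx":0,"dy":39.5,"dz":-23.4,"turn":0},{"gripper":0,"dx":0,"dy":46.4,"dz":-26.5,"turn":0},{"gripper":0,"dx":0,"dy":53.4,"dz":-29.2,"turn":0}]'
```

```text
time_s: 21.55
position: [0.6246, 0.093, 0.2091]
tcp_rot: [[0.334, 0.943, -0.002], [0.943, -0.334, -0.001], [-0.002, -0.001, -1.0]]
force: [-5.2, -1.6, -1.4]
opening: 0.151
```

```bash
python3 -m inch '[{"gripper":0,"dx":0,"dy":7.2,"dz":-2.5,"turn":0},{"gripper":0,"dx":0,"dy":14.5,"dz":-4.5,"turn":0},{"gripper":0,"dx":0,"dy":21.9,"dz":-6.2,"turn":0},{"gripper":0,"dx":0,"dy":29.4,"dz":-7.6,"turn":0},{"gripper":0,"dx":0,"dy":37,"dz":-8.5,"turn":0}]' 
python3 -m inch '[{"gripper":0,"dx":0,"dy":7.6,"dz":-0.6,"turn":0},{"gripper":0,"dx":0,"dy":15.2,"dz":-0.8,"turn":0},{"gripper":0,"dx":0,"dy":22.8,"dz":-0.6,"turn":0},{"gripper":0,"dx":0,"dy":30.4,"dz":-0.1,"turn":0},{"gripper":0,"dx":0,"dy":37.9,"dz":0.9,"turn":0},{"gripper":0,"dx":0,"dy":45.4,"dz":2.2,"turn":0},{"gripper":0,"dx":0,"dy":45.4,"dz":2.2,"turn":0}]'
```

```text
time_s: 22.05
position: [0.66, 0.08, 0.2175]
tcp_rot: [[0.334, 0.942, -0.001], [0.942, -0.334, -0.002], [-0.002, -0.0, -1.0]]
force: [-4.6, -1.4, -0.3]
opening: 0.152
time_s: 22.75
position: [0.7041, 0.0639, 0.2145]
tcp_rot: [[0.335, 0.942, 0.002], [0.942, -0.335, -0.003], [-0.002, 0.002, -1.0]]
force: [-1.2, -4.0, -3.8]
opening: 0.149
```

```bash
python3 -m inch '[{"gripper":24,"dx":0,"dy":0,"dz":0,"turn":0},{"gripper":24,"dx":0,"dy":0,"dz":0,"turn":0},{"gripper":24,"dx":0,"dy":0,"dz":0,"turn":0}]' 
python3 -m inch '[{"gripper":24,"dx":0,"dy":0,"dz":-6,"turn":0},{"gripper":24,"dx":0,"dy":0,"dz":-20,"turn":0},{"gripper":24,"dx":0,"dy":0,"dz":-50,"turn":0},{"gripper":24,"dx":0,"dy":0,"dz":-90,"turn":0},{"gripper":24,"dx":0,"dy":-30,"dz":-120,"turn":0},{"gripper":24,"dx":0,"dy":-70,"dz":-120,"turn":0},{"gripper":24,"dx":0,"dy":-120,"dz":-120,"turn":0},{"gripper":24,"dx":0,"dy":-170,"dz":-120,"turn":0},{"gripper":24,"dx":0,"dy":-220,"dz":-120,"turn":0},{"gripper":24,"dx":0,"dy":-260,"dz":-120,"turn":0},{"gripper":24,"dx":0,"dy":-260,"dz":-120,"turn":0}]'
python3 - <<'E'
from h import *
im=capture('scene');im2=capture('top')
for q in('pen_mug','card_stack','collection_box'):
  for c in('scene','top'): print(q,c,[np.round(r['extent']).tolist() for r in recognise(c,q)[:1]])
cv2.imwrite('pics/p9.png',np.hstack([cv2.resize(im[90:300,190:400],(400,400),interpolation=2),cv2.resize(im2[90:300,130:340],(400,400),interpolation=2)])[:,:,::-1])
E
```

```text
time_s: 23.05
position: [0.7039, 0.0668, 0.2155]
tcp_rot: [[0.334, 0.943, 0.003], [0.943, -0.334, 0.001], [0.002, 0.003, -1.0]]
force: [-0.6, -0.3, 0.3]
opening: 0.236
time_s: 24.15
position: [0.4526, 0.1548, 0.3359]
tcp_rot: [[0.331, 0.944, -0.001], [0.944, -0.331, 0.001], [0.001, -0.001, -1.0]]
force: [0.7, -0.7, 0.1]
opening: 0.239
pen_mug scene [[410.0, 268.0, 54.0, 45.0]]
pen_mug top [[146.0, 131.0, 61.0, 44.0]]
card_stack scene [[395.0, 208.0, 36.0, 37.0]]
card_stack top []
collection_box scene [[214.0, 212.0, 48.0, 83.0]]
collection_box top [[359.0, 217.0, 62.0, 62.0]]
```

View pics/p9.png

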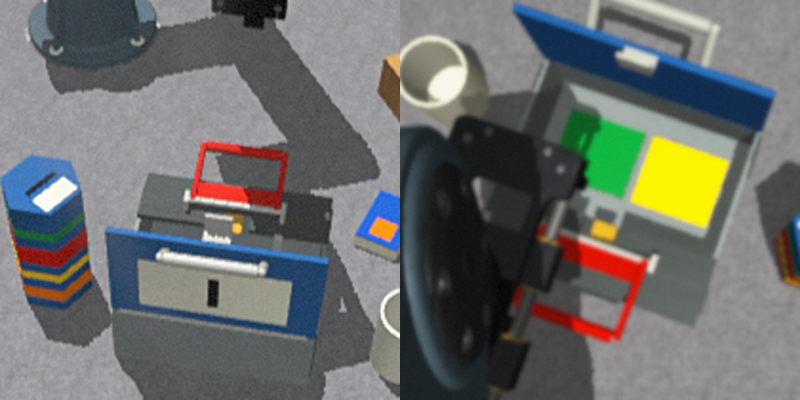

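The lid stands upright (scene crop: top edge from (107,230) to (328,260)). The paddle is at rest, its bar at the same pixels as before, and the neighbouring items haven't moved. The robot is clear, so I'm handing in.

```bash
python3 -c "
from rig import *
print(read_state()['force']);print(hand_in())"
```

```text
[-0.38014451 -0.14163335 -0.15361359]
the job is handed in; nothing more can be done
None
```

The strongbox is open and the job is handed in at about 24 s. The lid stands close to upright, at about 1.54 rad by the arm's travel.

- **Paddle:** I lifted it in small steps, checking force and camera each time, until the lid popped at about 0.65–0.68 rad. The highest force along the bar's lifting direction was about 7 N, roughly 2–3 N above the spring. I then let it down to rest and released it.
- **Lid:** I swung it open by its steel bar and let go. In the last picture it stays up with the arm clear, and the paddle sits at rest.
- **Other items:** The mug and collection box are within about 2 pixels of where they started in both views. The card stack is too in the scene view, but the arm hid it from the top camera.

Three things disagreed or went less smoothly:

- **First grasp:** It closed on nothing. The fingers really sat about 15–30 mm higher than the reported tool pose implied, so I felt downward and regripped.
- **Lid pop:** It read as about 0.12 rad in the image, against the stated 0.14.
- **Swing force:** At one point the lid bar was being pulled about 14 N along its radius. I corrected the arc.

I viewed 12 pictures, two over the budget.

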